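# Feel for the hidden drawer release and press it

## Task

The flat grey tool box on the bench has a drawer that is opened by a release hidden in a notch somewhere along the ledge on its far side. Set a fingertip on the ledge near its left-hand end, run it along the ledge to the right until it drops into the notch, and press the release in the notch fully down so that the drawer pops out; then draw the hand clear. Do not pull at or touch the drawer, and leave the chisel on the lid, the tin and the yellow pliers where they are.

Things in the scene. Friction and masses are not known exactly. Their poses are not given: they have to be found in the camera images.
- toolbox: Fixed grey painted tool box, 125 mm (its x) by 320 mm (its y) by 72 mm high. Origin: centre of its underside, on the bench; x points to its far side, away from the robot, y to its left-hand end, z up. The raised lid, top at z = 72 mm, covers x = -62 to +18 mm; the ledge lies behind it on the far side.
- ledge_mid (a point): Middle of the ledge's top face: (40, 0, 57) mm in the tool box's frame, same axes. The ledge is a flat step, 45 mm wide in x and 300 mm long in y, level to 0.5 mm, open to the far side, closed at each end by a 10 mm cheek 15 mm high. One notch crosses it, 46 mm long in y; its centre lies anywhere from 50 mm right (-y) to 30 mm left (+y) of this point and is not reported.
- ledge_left (a point): Point on the ledge's top face near its left-hand end, 110 mm left (+y) of ledge_mid; never in the notch. Same axes as the tool box.
- release (a joint): Downward travel of the release, m: 0 = up as found, 0.008 = fully pressed. It is a grey 42 x 42 mm plate lying in the notch, its top 5 mm below the ledge when up and 13 mm below when fully pressed; it takes about 6 N and stays down, with no spring back.
- drawer: Drawer of the tool box; its flat front, 296 by 40 mm, faces the robot on the near side. Its origin coincides with the tool box's origin when shut; it moves along the tool box's -x, 3 mm for each 1 mm of the release, to 24 mm out.
- lid_chisel: Loose cold chisel, 19 by 210 by 14 mm, lying lengthwise on the tool box's lid (top 86 mm above the bench). Origin: centre of its underside; y along its length.
- tin: Loose grey round tin, 64 mm across, 43 mm high, on the bench left of the tool box. Origin: centre of its underside.
- yellow_pliers: Loose pliers with yellow grips, 55 by 150 by 15 mm, on the bench near the robot's side. Origin: centre of the underside; y along the length.

How it is judged:
By the outcome, as a careful person would: the job done as asked, in the order asked, and still so for the second after the job is handed in, with the robot touching nothing.
It also fails if it takes over 51 s, if anything falls off the work surface, if the arm or the gripper's body presses on something with over 40 N, if the wrist force passes 120 N, or if a joint passes its speed limit or range.

## Robot

A 6-joint arm with a two-finger parallel gripper is mounted at the origin on a cart in front of the work surface, level with it; the furniture and walls round the work are solid. World frame = base frame: x ahead of the robot, y to its left, z up, the work surface at z = 0. Lengths are in m, angles in rad, forces in N, time in s.
With the tool pointing down it reaches from about 0.35 to 0.85 m from the base axis. Payload 8.1 kg.
Tool frame: the origin (TCP) lies at the very end of the fingers, on their centre line; the grasp point (between the pads) lies 19 mm behind it; z points along the fingers, y is the direction in which the jaws open and shut (so a half turn about z gives the same grasp; the last joint's range is limited). The gripper opens to 93 mm and grips with 3 to 60 N. Pads are 15 mm wide; open, the fingers measure 128 mm over their backs; the gripper's body (75 mm by 188 mm) begins 65 mm behind the grasp point.
Start: joints at [1.211, 0.13, 1.488, -0, 1.523, -0.085], TCP at [0.163, 0.577, 0.219] pointing down, gripper open.
Joint ranges: [-2.96, 2.96], [-0.89, 2.26], [0.02, 2.5], [-1.34, 4.48], [0, 2.73], [-2.66, 2.66]. Speed limits (rad/s): [2.39, 2.39, 2.79, 3.14, 3.14, 3.14].

## Interface

Orientations are given as a rotation vector (axis times angle).
In Python, from plant import robot, vision gives the robot as it stands.
- The arm moves only by the shell command python3 -m creep 'ROWS' [FORCE]. ROWS is JSON, a list of rows, each a list of 7 numbers: the shift along the world's x, y, z in m, then the turn, a rotation vector about the world's x, y, z in degrees, then the closure, from 0 (fully open) to 1 (shut). A call has 1 to 10 rows; each row shifts and turns the commanded pose from where the row before left it; what a row does not reach is not made up. A row lasts 1/12 s, in which the tool goes at most 41.7 mm and 7.16 degrees, less where a joint would pass 70% of its speed; a pose out of reach is approached as far as the arm can. A call is refused whole if a number of a shift passes 0.0417 or a number of a turn 7.16, either way. A call with a gripper value outside its range is refused whole. The fingers move at their own pace and stop on an object; FORCE is the grip in N (left out, the last holds). Time passes only in rows, so rows that do not move let the fingers close. It gives the time, the measured TCP pose, the force and the opening at its end, in the units of the state.
- robot.read_state(): the state, without advancing time (a new reading comes with each control period).
- vision.read_camera(name): name is "scene" or "top"; returns (picture, depth): 400x640x3 uint8, red, green, blue; 400x640 float32, m along the optical axis (not along the pixel's ray), 0 where there is no reading.
- vision.get_calibration(name): a dict with "fx", "fy", "cx", "cy" (pixels), "dist_coeffs" ([k1, k2, p1, p2, k3] as OpenCV has them; the pictures are not rectified), "R" (3x3) and "t" (3): a world point X has camera coordinates R X + t. Camera axes: x right, y down, z forward; pixel columns grow to the right and rows downward; lengths in m; the calibration is good to about 2 mm. A picture is of the moment at which its call begins. get_calibration takes no time and is no camera call.
- robot.close_job(): hands the job in, once; it reports no verdict.
The state is a dict: "t": time; "q": joint angles; "dq": joint speeds; "joint_torque": joint torques, N m; "tool_pos": TCP position; "orientation": TCP orientation; "force": force on the tool from outside, world axes, zero at the start; "wrist_torque": the same for the moment, N m; "opening": finger opening in m.
Only numpy, scipy, OpenCV 4.12 (cv2) and the standard library are available. Lean on these libraries where they do the work, as an engineer would, in place of code of your own. Each camera call takes 0.05 s, during which the arm holds its last target. There are 200 camera calls.

## Working session

There is one attempt and no reset: what is moved stays moved. The work goes in short steps, Python scripts to look and compute and a shell command to move; the robot and the scene stay as the last step left them, time stands still between calls to the robot, and variables do not carry over. Pictures are saved under pics/ and viewed, on a budget of 10 in all, crops included, one or two more only if the job needs it, and the job is handed in when it is done.

```bash
mkdir -p pics; python3 - <<'E'
from plant import robot, vision
import cv2, numpy as np
s=robot.read_state(); print({k:np.round(v,3).tolist() for k,v in s.items()})
for n in("scene","top"):
    p,d=vision.read_camera(n); cv2.imwrite(f'pics/{n}0.png',p[...,::-1]); np.save(f'pics/{n}0.npy',d)
    c=vision.get_calibration(n); print(n,{k:np.round(v,3).tolist() for k,v in c.items()})
E
```

```text
{'t': 0.0, 'q': [1.211, 0.131, 1.489, 0.0, 1.523, -0.085], 'dq': [-0.001, 0.0, 0.002, 0.0, 0.001, -0.001], 'joint_torque': [0.002, -55.986, -49.175, 0.077, 0.036, -0.0], 'tool_pos': [0.163, 0.577, 0.218], 'orientation': [-0.43, -3.112, 0.003], 'force': [0.106, 0.158, -0.201], 'wrist_torque': [0.026, 0.014, 0.016], 'opening': 0.093}
scene {'fx': 437.44, 'fy': 437.44, 'cx': 318.605, 'cy': 205.666, 'dist_coeffs': [-0.05, 0.0, 0.0, 0.0, 0.0], 'R': [[0.886, -0.463, -0.0], [-0.33, -0.631, -0.703], [0.325, 0.623, -0.712]], 't': [-0.382, 0.251, 0.742]}
top {'fx': 382.821, 'fy': 382.821, 'cx': 323.518, 'cy': 198.29, 'dist_coeffs': [-0.093, 0.0, 0.0, 0.0, 0.0], 'R': [[-0.006, -1.0, -0.011], [-0.993, 0.008, -0.12], [0.12, 0.01, -0.993]], 't': [0.07, 0.467, 0.889]}
```

View pics/top0.png

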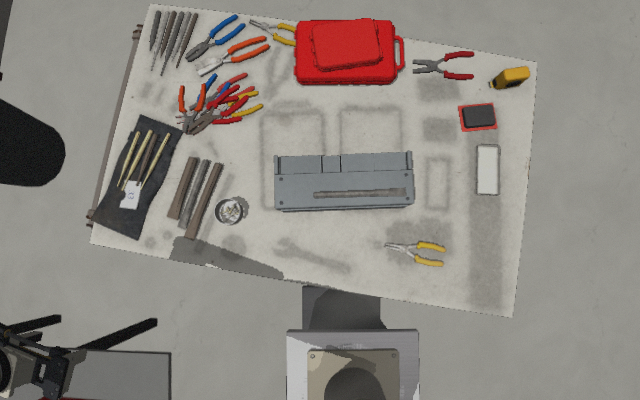

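View pics/scene0.png

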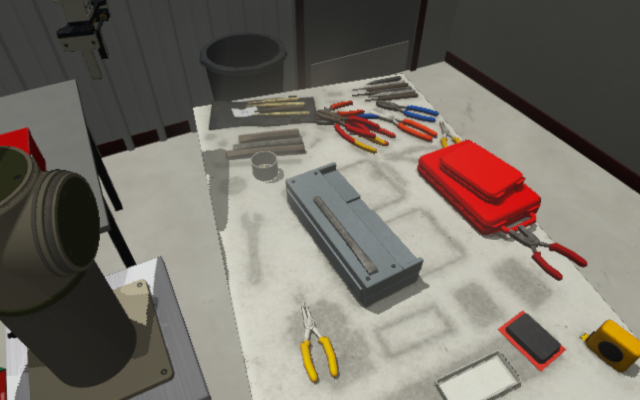

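The top view shows the tool box at columns 275–413, rows 152–210, with the chisel at (360,193), the tin at (229,211) and the pliers at (415,252). There are marks like notch edges at about columns 322–340 on the ledge. The scene view agrees with this layout. Next I'll enlarge the box and measure it.

```bash
cat > h.py <<'E'
import cv2, numpy as np
from plant import vision
def ray(n,u,v,z):
    "world point on pixel ray at height z"
    c=vision.get_calibration(n);K=np.array([[c['fx'],0,c['cx']],[0,c['fy'],c['cy']],[0,0,1]])
    a=cv2.undistortPoints(np.array([[[u,v]]],float),K,np.array(c['dist_coeffs']))[0,0]
    R=np.array(c['R']);t=np.array(c['t']);o=-R.T@t;d=R.T@np.r_[a,1]
    return o+d*(z-o[2])/d[2]
def pix(n,X):
    c=vision.get_calibration(n);K=np.array([[c['fx'],0,c['cx']],[0,c['fy'],c['cy']],[0,0,1]])
    return cv2.projectPoints(np.array(X,float).reshape(-1,1,3),cv2.Rodrigues(np.array(c['R']))[0],np.array(c['t']),K,np.array(c['dist_coeffs']))[0][:,0]
def crop(f,n,u0,u1,v0,v1,k):
    im=cv2.imread(f)[v0:v1,u0:u1];cv2.imwrite(n,cv2.resize(im,None,fx=k,fy=k,interpolation=cv2.INTER_CUBIC))
E
python3 - <<'E'
from h import *
crop('pics/top0.png','pics/top0c.png',265,425,140,220,5)
E
```

```text
(no output)
```

View pics/top0c.png

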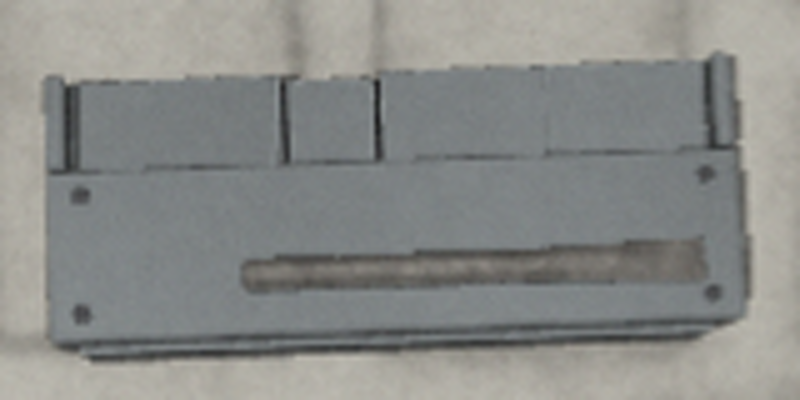

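The enlarged crop shows the lid corners at (50,342), (747,318), (738,150) and (50,171). The notch runs between crop x≈284 and 378, at y 78–160. The chisel spans x 242–707.

```bash
python3 - <<'E'
from h import *
from scipy.optimize import least_squares
f=lambda x,y,z:ray('top',265+(x+.5)/5-.5,140+(y+.5)/5-.5,z)
obs=[((50,342),(-62.5,160)),((747,318),(-62.5,-160)),((738,150),(18,-160)),((50,171),(18,160)),((50,77),(62.5,160)),((735,55),(62.5,-160))]
W=np.array([f(*p,.072)[:2] for p,_ in obs]);B=np.array([b for _,b in obs])/1e3
T=lambda p,B:np.c_[p[0]+np.cos(p[2])*B[:,0]-np.sin(p[2])*B[:,1],p[1]+np.sin(p[2])*B[:,0]+np.cos(p[2])*B[:,1]]
r=least_squares(lambda p:(T(p,B)-W).ravel(),[.6,0,0]);p=r.x
print('pose',p,'deg',np.degrees(p[2]),'res mm',(r.fun.reshape(-1,2)*1e3).round(1).tolist())
inv=lambda w:np.array([[np.cos(p[2]),np.sin(p[2])],[-np.sin(p[2]),np.cos(p[2])]])@(w[:2]-p[:2])
for q in[(284,118),(378,118)]:print('notch edge in box',inv(f(*q,.057)))
for q in[(242,277),(707,262)]:print('chisel',inv(f(*q,.08)))
for n,b in dict(left=(40,110),mid=(40,0)).items():print(n,T(p,np.array([b])/1e3))
# depth check
from plant import vision
c=vision.get_calibration('top');R=np.array(c['R']);t=np.array(c['t']);D=np.load('pics/top0.npy')
def dep(b,z):
    w=T(p,np.array([b])/1e3)[0];u,v=pix('top',[[*w,z]])[0];d=np.median(D[int(round(v))-1:int(round(v))+2,int(round(u))-1:int(round(u))+2])
    X=ray('top',u,v,z);s=(R@X+t)[2];o=-R.T@t;return (o+(X-o)*d/s)[2]
for b,z in[((40,110),.057),((40,60),.057),((40,-80),.057),((0,0),.072),((0,100),.072)]:print(b,z,dep(b,z))
print('tin',f(*((229-265)*5,(207-140)*5),.043))
E
```

```text
pose [0.5063915  0.01972581 0.02373762] deg 1.3600656079122626 res mm [[-0.6, -0.1], [-1.7, -1.7], [0.8, -1.1], [0.6, 1.0], [0.7, 1.6], [0.3, 0.3]]
notch edge in box [0.041938   0.05046883]
notch edge in box [0.04052513 0.00633584]
chisel [-0.03576696  0.07140338]
chisel [-0.03550169 -0.13975101]
left [[0.54376934 0.13064424]]
mid [[0.54638024 0.02067523]]
(40, 110) 0.057 0.05755169864058518
(40, 60) 0.057 0.057146492815767
(40, -80) 0.057 0.05806769195235917
(0, 0) 0.072 0.07357695581376011
(0, 100) 0.072 0.07264615520060125
tin [0.44759493 0.29213826 0.043     ]
```

The notch is probably centred at box y ≈ +28 mm. I'll close the fingers, turn the jaws along the box's x and go above ledge_left.

```bash
R='[0.019,-0.0223,0,0,0,-3.65,1]'; python3 -m creep '[[0.019,-0.0223,0,0,0,-3.65,1],[0.019,-0.0223,0,0,0,-3.65,1],[0.019,-0.0223,0,0,0,-3.65,1],[0.019,-0.0223,0,0,0,-3.65,1],[0.019,-0.0223,0,0,0,-3.65,1],[0.019,-0.0223,0,0,0,-3.65,1],[0.019,-0.0223,0,0,0,-3.65,1],[0.019,-0.0223,0,0,0,-3.65,1],[0.019,-0.0223,0,0,0,-3.65,1],[0.019,-0.0223,0,0,0,-3.65,1]]' 20
python3 -m creep '[[0.019,-0.0223,0,0,0,-3.65,1],[0.019,-0.0223,0,0,0,-3.65,1],[0.019,-0.0223,0,0,0,-3.65,1],[0.019,-0.0223,0,0,0,-3.65,1],[0.019,-0.0223,0,0,0,-3.65,1],[0.019,-0.0223,0,0,0,-3.65,1],[0.019,-0.0223,0,0,0,-3.65,1],[0.019,-0.0223,0,0,0,-3.65,1],[0.019,-0.0223,0,0,0,-3.65,1],[0.019,-0.0223,0,0,0,-3.65,1]]'
```

```text
t: 0.93
tool_pos: [0.3533, 0.3531, 0.2182]
orientation: [-1.387, -2.818, 0.001]
force: [0.1, -0.4, -0.5]
opening: 0.0313
t: 1.77
tool_pos: [0.5433, 0.1301, 0.2182]
orientation: [-2.2, -2.242, 0.001]
force: [-0.0, 0.1, -0.0]
opening: 0.0007
```

```bash
python3 -m creep '[[0,0,-0.015,0,0,0.25,1],[0,0,-0.015,0,0,0,1],[0,0,-0.015,0,0,0,1],[0,0,-0.015,0,0,0,1],[0,0,-0.015,0,0,0,1],[0,0,-0.015,0,0,0,1],[0,0,-0.015,0,0,0,1],[0,0,-0.015,0,0,0,1],[0,0,-0.01,0,0,0,1],[0.001,0.0005,-0.008,0,0,0,1]]'
python3 - <<'E'
from h import *
p,d=vision.read_camera('scene');cv2.imwrite('pics/s1.png',p[...,::-1])
u,v=pix('scene',[[.544,.131,.057]])[0];print(u,v);u=int(u);v=int(v)
print(pix('scene',[[.544,.131,.08]]))
crop('pics/s1.png','pics/s1c.png',u-70,u+70,v-60,v+40,5)
E
```

```text
t: 2.6
tool_pos: [0.5428, 0.1318, 0.079]
orientation: [-2.191, -2.249, 0.003]
force: [-0.5, 0.4, 1.0]
opening: 0.0003
336.6283589692251 182.58372087223879
[[336.93456792 174.69411132]]
```

View pics/s1c.png

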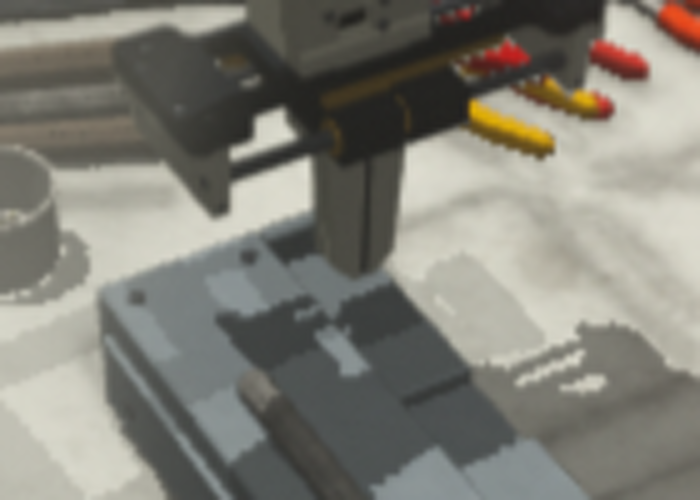

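The closed fingers (tip at crop (360,270)) hang over the left part of the ledge, clear of the lid. The notch seam is visible at (435,390). I'll lower gently to contact.

```bash
python3 -m creep '[[0.0005,-0.0005,-0.005,0,0,0,1],[0,0,-0.005,0,0,0,1],[0,0,-0.005,0,0,0,1],[0,0,-0.003,0,0,0,1],[0,0,0,0,0,0,1]]'
python3 -m creep '[[0,0,-0.001,0,0,0,1],[0,0,-0.0005,0,0,0,1],[0,0,0,0,0,0,1]]'
```

```text
t: 3.07
tool_pos: [0.5439, 0.1314, 0.062]
orientation: [-2.192, -2.25, 0.001]
force: [0.5, -0.2, 0.6]
opening: 0.0003
t: 3.32
tool_pos: [0.5444, 0.1315, 0.0613]
orientation: [2.192, 2.25, 0.0]
force: [0.4, -0.2, 0.2]
opening: 0.0003
```

```bash
python3 -m creep '[[0,0,-0.001,0,0,0,1],[0,0,-0.001,0,0,0,1],[0,0,0,0,0,0,1]]'
python3 -m creep '[[0,0,-0.001,0,0,0,1],[0,0,0,0,0,0,1]]'
```

```text
t: 3.57
tool_pos: [0.5442, 0.1315, 0.059]
orientation: [-2.192, -2.25, 0.0]
force: [0.2, 0.3, -0.3]
opening: 0.0006
t: 3.73
tool_pos: [0.5442, 0.1315, 0.058]
orientation: [-2.192, -2.25, 0.0]
force: [0.4, 0.9, 0.0]
opening: 0.0005
```

```bash
python3 -m creep '[[0,0,-0.0007,0,0,0,1],[0,0,0,0,0,0,1]]'
python3 -m creep '[[0,0,-0.0005,0,0,0,1],[0,0,0,0,0,0,1]]'
```

```text
t: 3.9
tool_pos: [0.5443, 0.1315, 0.0574]
orientation: [-2.192, -2.25, -0.0]
force: [0.3, -0.6, -0.4]
opening: 0.0004
t: 4.07
tool_pos: [0.5443, 0.1315, 0.0573]
orientation: [2.192, 2.25, 0.0]
force: [-1.8, -0.8, 4.2]
opening: 0.0009
```

Contact found at z≈57.2 mm with about 4 N. Now I'll slide right along the ledge.

```bash
python3 -m creep '[[0.0001,-0.003,-0.0002,0,0,0,1],[0.0001,-0.004,0,0,0,0,1],[0.0001,-0.004,0,0,0,0,1],[0.0001,-0.004,0,0,0,0,1]]'
python3 -m creep '[[0.0001,-0.004,0,0,0,0,1],[0.0001,-0.004,0,0,0,0,1],[0.0001,-0.004,0,0,0,0,1],[0.0001,-0.004,0,0,0,0,1]]'
```

```text
t: 4.4
tool_pos: [0.5453, 0.1166, 0.0573]
orientation: [2.192, 2.25, 0.002]
force: [0.2, 4.4, 5.5]
opening: 0.0004
t: 4.73
tool_pos: [0.5456, 0.1004, 0.0573]
orientation: [2.192, 2.25, 0.002]
force: [0.0, 4.6, 6.2]
opening: 0.0005
```

```bash
python3 -m creep '[[0.0001,-0.004,0,0,0,0,1],[0.0001,-0.004,0,0,0,0,1],[0.0001,-0.004,0,0,0,0,1],[0.0001,-0.004,0,0,0,0,1]]'
python3 -m creep '[[0.0001,-0.004,0,0,0,0,1],[0.0001,-0.004,0,0,0,0,1],[0.0001,-0.004,0,0,0,0,1]]'
```

```text
t: 5.07
tool_pos: [0.546, 0.0844, 0.0573]
orientation: [2.192, 2.25, 0.002]
force: [0.2, 4.9, 5.4]
opening: 0.0003
t: 5.32
tool_pos: [0.5463, 0.0724, 0.0573]
orientation: [2.192, 2.25, 0.002]
force: [-0.6, 4.5, 5.1]
opening: 0.0005
```

```bash
python3 -m creep '[[0.0001,-0.003,0,0,0,0,1],[0.0001,-0.003,0,0,0,0,1]]'
python3 -m creep '[[0.0001,-0.003,0,0,0,0,1],[0.0001,-0.003,0,0,0,0,1]]'
python3 -m creep '[[0.0001,-0.003,0,0,0,0,1],[0,-0.002,0,0,0,0,1]]'
```

```text
t: 5.48
tool_pos: [0.5463, 0.0661, 0.0571]
orientation: [2.192, 2.25, 0.001]
force: [0.5, 2.0, 2.1]
opening: 0.0004
t: 5.65
tool_pos: [0.5458, 0.0597, 0.0563]
orientation: [2.192, 2.25, -0.002]
force: [0.1, -0.8, -0.7]
opening: 0.0005
t: 5.82
tool_pos: [0.5458, 0.0547, 0.0561]
orientation: [-2.192, -2.25, 0.002]
force: [0.2, 0.1, -0.2]
opening: 0.0004
```

The force vanished and the tip fell below ledge level at y≈0.063, as the picture predicted. I'll centre the tip in the notch and go down.

```bash
python3 -m creep '[[0,-0.003,-0.001,0,0,0,1],[0,-0.003,-0.001,0,0,0,1],[0,0,-0.001,0,0,0,1],[0,0,-0.0005,0,0,0,1],[0,0,0,0,0,0,1]]'
python3 -m creep '[[0,0,-0.001,0,0,0,1],[0,0,-0.001,0,0,0,1],[0,0,0,0,0,0,1]]'
python3 -m creep '[[0,0,-0.001,0,0,0,1],[0,0,-0.001,0,0,0,1],[0,0,-0.001,0,0,0,1],[0,0,-0.001,0,0,0,1],[0,0,0,0,0,0,1]]'
```

```text
t: 6.23
tool_pos: [0.5461, 0.0495, 0.053]
orientation: [-2.192, -2.25, 0.0]
force: [-0.4, 0.1, 0.6]
opening: 0.0007
t: 6.48
tool_pos: [0.5464, 0.0496, 0.0514]
orientation: [2.192, 2.251, 0.0]
force: [-0.2, 1.1, 2.3]
opening: 0.0008
t: 6.9
tool_pos: [0.5464, 0.0496, 0.047]
orientation: [2.192, 2.25, 0.0]
force: [-0.3, 1.2, 2.7]
opening: 0.0006
```

```bash
python3 -m creep '[[0,0,-0.001,0,0,0,1],[0,0,-0.001,0,0,0,1],[0,0,-0.0005,0,0,0,1],[0,0,0,0,0,0,1]]'
python3 -m creep '[[0,0,-0.0005,0,0,0,1],[0,0,-0.0005,0,0,0,1],[0,0,0,0,0,0,1]]'
```

```text
t: 7.23
tool_pos: [0.5464, 0.0496, 0.0446]
orientation: [2.192, 2.25, 0.0]
force: [1.1, 1.3, 1.9]
opening: 0.0002
t: 7.48
tool_pos: [0.5465, 0.0496, 0.0442]
orientation: [2.192, 2.25, 0.0]
force: [-1.4, 1.3, 6.6]
opening: 0.0007
```

```bash
python3 -m creep '[[0,0,-0.0005,0,0,0,1],[0,0,-0.0005,0,0,0,1],[0,0,-0.0005,0,0,0,1],[0,0,0,0,0,0,1],[0,0,0,0,0,0,1],[0,0,0,0,0,0,1]]'
python3 - <<'E'
from h import *
p,d=vision.read_camera('top');cv2.imwrite('pics/top1.png',p[...,::-1])
crop('pics/top1.png','pics/top1c.png',265,425,140,220,5)
E
```

```text
t: 7.98
tool_pos: [0.5467, 0.0496, 0.044]
orientation: [2.192, 2.25, 0.001]
force: [-7.5, 1.6, 19.0]
opening: 0.0006
```

View pics/top1c.png

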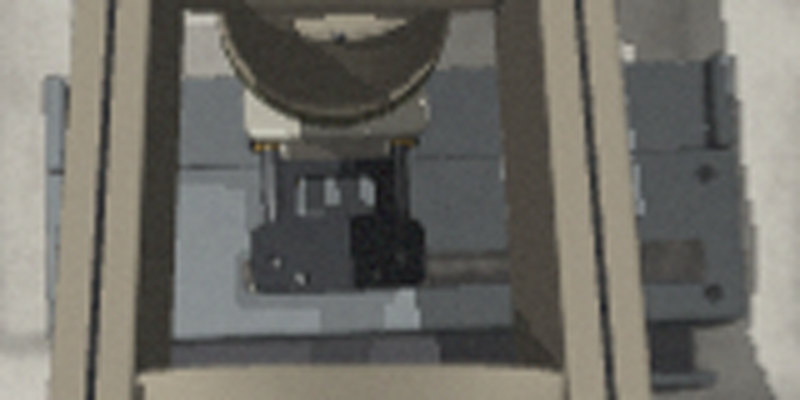

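The drawer front now stands out below the lid (crop (670,380)), and the tip is against a hard stop at 19 N. I'll retract straight up and then off to the left.

```bash
python3 -m creep '[[0,0,0.002,0,0,0,1],[0,0,0.005,0,0,0,1],[0,0,0.015,0,0,0,1],[0,0,0.025,0,0,0,1],[0,0,0.03,0,0,0,1],[0,0,0.03,0,0,0,1],[0,0,0.03,0,0,0,1],[0,0,0.025,0,0,0,1],[0,0,0.015,0,0,0,1],[0,0,0,0,0,0,1]]'
python3 -m creep '[[-0.015,0.02,0,0,0,0,1],[-0.02,0.03,0,0,0,0,1],[-0.02,0.03,0,0,0,0,1],[-0.02,0.03,0,0,0,0,1],[-0.02,0.03,0,0,0,0,1],[-0.02,0.03,0,0,0,0,1],[-0.02,0.03,0,0,0,0,1],[-0.02,0.03,0,0,0,0,1],[-0.02,0.03,0,0,0,0,1],[-0.02,0.03,0,0,0,0,1]]'
python3 -m creep '[[-0.02,0.03,0,0,0,0,1],[-0.02,0.03,0,0,0,0,1],[-0.02,0.03,0,0,0,0,1],[-0.02,0.03,0,0,0,0,1],[-0.02,0.03,0,0,0,0,1],[-0.01,0.02,0,0,0,0,1],[0,0,0,0,0,0,1],[0,0,0,0,0,0,1]]'
python3 - <<'E'
from h import *
for n in('top','scene'):
    p,d=vision.read_camera(n);cv2.imwrite(f'pics/{n}2.png',p[...,::-1])
    g=cv2.absdiff(cv2.imread(f'pics/{n}0.png'),cv2.imread(f'pics/{n}2.png')).max(2)
    if n=='top': print('tin',g[195:228,213:245].mean(),'pliers',g[235:270,383:447].mean(),'chisel',g[188:199,314:406].mean(),'bg',g[250:270,300:370].mean())
crop('pics/top2.png','pics/top2c.png',265,425,140,220,5)
E
```

```text
t: 8.87
tool_pos: [0.5483, 0.0493, 0.2236]
orientation: [2.189, 2.247, 0.007]
force: [0.2, -0.6, 1.0]
opening: -0.0
t: 9.7
tool_pos: [0.3495, 0.3401, 0.2175]
orientation: [-2.192, -2.25, 0.003]
force: [-0.7, 0.4, -0.4]
opening: 0.0003
t: 10.37
tool_pos: [0.2402, 0.5093, 0.2171]
orientation: [2.189, 2.252, -0.005]
force: [0.7, -0.3, -1.0]
opening: 0.0001
tin 24.324810606060606 pliers 4.564732142857143 chisel 4.026679841897233 bg 14.72
```

View pics/top2c.png

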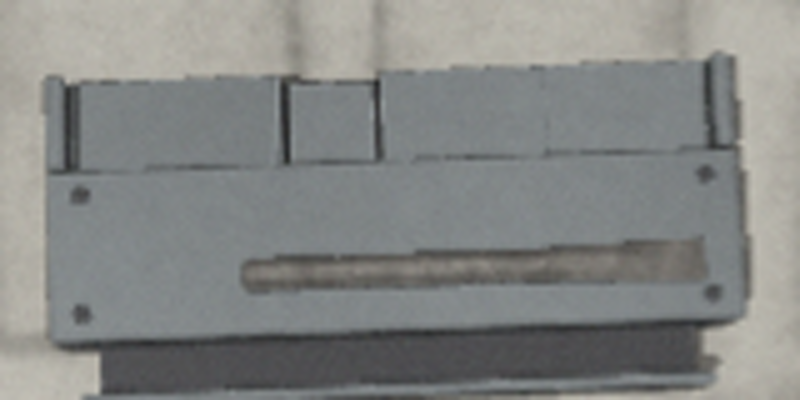

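View pics/scene2.png

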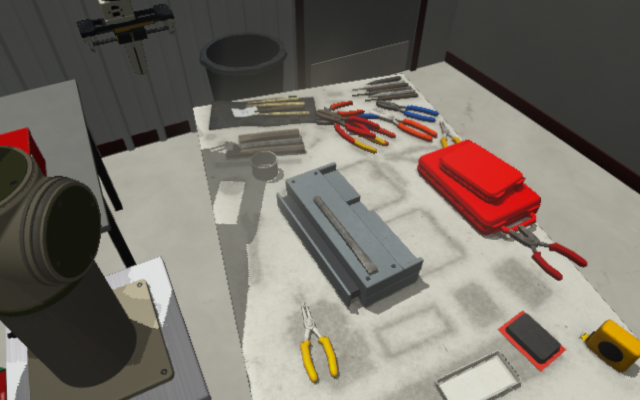

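The drawer is open and the chisel is in the same place. The scene view shows the tin and pliers still in place and the hand clear. The tin difference (24) looks like the arm's shadow. The drawer's edge runs off the crop, so I'll measure its travel and check the tin and the plate depth by numbers.

```bash
python3 - <<'E'
from h import *
from plant import robot
_,d=vision.read_camera('top');D0=np.load('pics/top0.npy')
c=vision.get_calibration('top');K=np.array([[c['fx'],0,c['cx']],[0,c['fy'],c['cy']],[0,0,1]]);R=np.array(c['R']);t=np.array(c['t'])
vv,uu=np.mgrid[0:400,0:640]
a=cv2.undistortPoints(np.stack([uu,vv],-1).reshape(-1,1,2).astype(float),K,np.array(c['dist_coeffs']))[:,0].reshape(400,640,2)
def cloud(D):return (np.dstack([a,np.ones(a.shape[:2])])*D[...,None]-t)@R
P0,P1=cloud(D0),cloud(d);th=.02374
def box(P):
    q=P[...,:2]-[.5064,.0197];return np.cos(th)*q[...,0]+np.sin(th)*q[...,1],-np.sin(th)*q[...,0]+np.cos(th)*q[...,1]
for n,P in(('before',P0),('after',P1)):
    X,Y=box(P);Z=P[...,2]
    m=(abs(X-.04)<.012)&(abs(Y-.028)<.012);l=(abs(X-.04)<.012)&(abs(Y-.08)<.015)
    print(n,'plate-ledge mm',1e3*(np.median(Z[m])-np.median(Z[l])),m.sum())
    m=(abs(Y)<.13)&(X<-.05)&(X>-.12)&(Z>.015)&(Z<.055);print(' front-x pct',np.percentile(X[m],[1,5,20]).round(4),'z',np.percentile(Z[m],[50,90]).round(3),m.sum())
    m=(P[...,0]>.39)&(P[...,0]<.51)&(P[...,1]>.24)&(P[...,1]<.345)&(Z>.015);print(' tin',P[m].mean(0).round(4),m.sum())
crop('pics/top2.png','pics/top2d.png',205,365,175,230,5)
print(robot.read_state()['t'])
E
```

```text
before plate-ledge mm -5.293368097665549 103
 front-x pct [-0.067  -0.0667 -0.0662] z [0.051 0.054] 292
 tin [0.441  0.3017 0.0302] 258
after plate-ledge mm -13.710224702522769 100
 front-x pct [-0.0907 -0.09   -0.0852] z [0.044 0.053] 1357
 tin [0.4419 0.3021 0.0304] 254
10.5167
```

View pics/top2d.png

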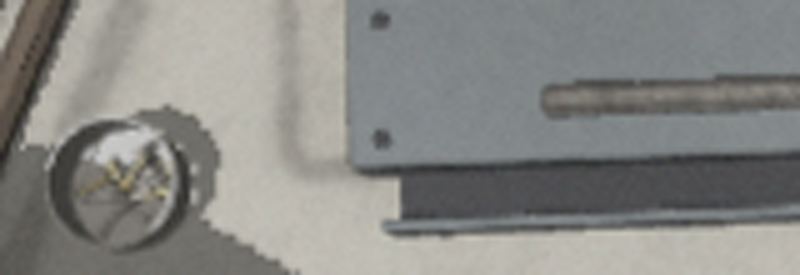

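The plate went from 5.3 to 13.7 mm below the ledge, which is 8 mm within measuring error. The drawer moved 23.7 mm. The tin (crop (120,185)) is where it was, with only the arm's shadow across it.

```bash
python3 -c "
from plant import robot
print(robot.close_job())"
```

```text
the job is handed in; nothing more can be done
None
```

The drawer is open and the job is handed in, after about 10.5 s of robot time.

I set the closed fingertips on the ledge at its left-hand end with about 4 N and slid them right. They dropped into the notch about 44 mm left of the ledge's middle. I then pressed the release until it met a firm stop at 19 N, lifted straight up and drew the hand away to the left.

**Last checks:**
- **Release:** the plate's depth below the ledge went from 5.3 mm to 13.7 mm by camera depth, which is full travel within measuring error.
- **Drawer:** it moved out about 23.7 mm, against the full 24 mm.
- **Loose things:** the chisel and pliers look unchanged in the pictures. The tin's measured position agrees to within 1 mm.
- **Disagreement:** the picture comparison showed a large change at the tin. The enlarged view showed this was only the arm's shadow.

No check failed.

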